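# Clear the painting bench

## Robot

A 6-joint arm with a two-finger parallel gripper is mounted at the origin on the work surface. World frame = base frame: x ahead of the robot, y to its left, z up, the work surface at z = 0. Lengths are in mm, angles in rad, forces in N, time in s.
With the tool pointing down it reaches from about 325 to 1000 mm from the base axis. Payload 5.1 kg.
Tool frame: the origin (TCP) lies midway between the tips of the shut fingers; the grasp point (between the pads) lies 19 mm behind it (r.pinch_z is the distance from the TCP to the grasp point, in mm); z points along the fingers, y is the line along which they close (so a half turn about z gives the same grasp; the last joint's range is limited). The gripper opens to 85 mm and grips with 20 to 120 N. Pads are 22 mm wide; open, the fingers measure 114 mm over their backs; the gripper's body (76 mm by 85 mm) begins 54 mm behind the grasp point. The pads swing forward as they close: fully open they stand 13 mm farther back than shut.
Start: joints at [-1.377, 0.124, 1.65, -0, 1.367, -0.083], TCP at [177.599, -625.254, 206.422] pointing down, gripper open.
Joint ranges: [-2.61, 2.61], [-1.02, 2.33], [0.03, 2.71], [-1.35, 4.49], [0.32, 2.68], [-2.91, 2.91]. Speed limits (rad/s): [2.57, 2.57, 3.14, 3.14, 3.14, 3.14].

## Interface

Orientations are given as a rotation vector (axis times angle).
In Python, from cell import r, grab_frame, camera_params, outline_of gives the robot as it stands. The module is installed in compiled form; this text tells all that it offers.
- The arm moves only by the shell command python3 -m handwheel 'ROWS' [FORCE]. ROWS is JSON, one flat list of numbers, 5 for each row, row after row: the closure, from -1 (fully open) to 1 (shut), then the shift along the tool's x, y, z in m, then the turn about the tool's z in rad. A call has 1 to 10 rows; each row is the pose to reach, as a shift and turn from the pose commanded when the call began, along the tool's axes at that moment; what a row does not reach only later rows make up. A row lasts 1/10 s, in which the tool goes at most 50 mm and 8.59 degrees, less where a joint would pass 70% of its speed; a pose out of reach is approached as far as the arm can. A call with a gripper value outside its range is refused whole. The fingers move at their own pace and stop on an object; FORCE is the grip in N (left out, the last holds). Time passes only in rows, so rows that repeat a pose let the fingers close. It gives the time, the measured TCP pose, the force, the opening and the grip force at its end, in the units of the state.
- r.get_state(): the state, without advancing time (a new reading comes with each control period).
- grab_frame(name): name is "scene" or "top" or "wrist"; returns (picture, depth): 480x640x3 uint8, red, green, blue; 480x640 float32, mm along the optical axis (not along the pixel's ray), 0 where there is no reading.
- camera_params(name): a dict with "intrinsics" (3x3 intrinsics, pixels), "eye" and "attitude" of the camera in the world. Camera axes: x right, y down, z forward; pixel columns grow to the right and rows downward; lengths in mm; the calibration is good to about 2 mm. A picture is of the moment at which its call begins: read the wrist's pose just before it. camera_params takes no time and is no camera call; for the wrist camera it gives the pose at the moment of the call.
- r.close_job(): hands the job in; it is judged then, once.
Trained networks look in the newest picture that a camera, given by its name, has taken for a name from the list of things; names that differ only in an ending like _2 or _b are one class to them, and where a whole thing is asked for, a point or a joint stands for the part that bears it (a point fixed in the world has none). Each returns a list of dicts, best first, with "score" (0 to 1); they miss things now and then, are a little off and sometimes report something else, mostly with a low value. They report only what shows in the picture. A call takes as long as a camera call.
- outline_of(target, camera): "region" (480x640 bool, what is visible of it) and "uv" ([column, row] in pixels, amid what is visible of it).
The state is a dict: "t": time; "joint_positions": joint angles; "joint_vel": joint speeds; "joint_efforts": joint torques, N m; "tcp_pos": TCP position; "tcp_rot": TCP orientation; "wrist_force": force on the tool from outside, world axes, zero at the start; "wrist_torque": the same for the moment, N m; "gripper_width": opening from 0.0 (shut) to 1.0 (fully open); "grasp_force": force on a finger pad.
Only numpy, scipy, OpenCV 4.12 (cv2) and the standard library are available. Lean on these libraries where they do the work, as an engineer would, in place of code of your own. Each camera call takes 0.05 s, during which the arm holds its last target. There are 200 camera calls.

## Task

Tidy the painting bench: stand the two small paint tins upright in the two-bay box, one in each bay, lay the brush flat along the long tray (either way round), and lay the sanding block flat, cork side down, along the shallow tray. The block has been pushed partly under the riser, so draw it forward from under the lip before lifting it. Leave the jar of brushes and the big paint can where they stand.

Things in the scene. Friction and masses are not known exactly. Their poses are not given: they have to be found in the camera images.
- tin_a: Small round paint tin, steel with a paper band, 50 mm diameter, 45 mm tall, about 0.16 kg, standing on the bench. Origin: centre of its underside; z up. Same as tin_b.
- tin_b: The second small round paint tin, the same as tin_a: 50 mm diameter, 45 mm tall. Origin: centre of its underside; z up.
- brush: Flat paint brush lying on the bench, 180 mm long, 14 mm thick, 0.06 kg. Origin: mid-length on the underside; x runs along it to the bristle end, z up. Wooden handle 18 mm wide from x = -90 to +20 mm (grip it near x = -10), steel ferrule 34 mm wide to +50, rigid black bristle head 32 mm wide to +90. Centre of mass within 15 mm of the origin.
- block: Wooden sanding block with a cork sole, 110 mm long (x), 50 mm wide (y), 28 mm high, about 0.14 kg. Origin: centre of its underside; z up. At the start it lies on the bench partly under the riser, its x axis roughly the riser's, its -x end sticking out 49 to 60 mm in front of the lip.
- riser: Low dark wooden bench riser (bridge-like shelf), fixed, 120 mm deep (x), 130 wide (y), top at 58 mm, card on its rear part to 64 mm. Origin: centre of its footprint on the bench. Open front at x = -60 mm, facing the robot; 110 mm between the side walls; a lip along the front hangs to 36 mm above the bench: the block can slide out towards -x but not be lifted under it.
- tin_box: Plywood box with two bays, fixed, outside 170 mm (x) by 120 mm (y), 30 mm high, walls and floor 6 mm. A 6 mm divider across its middle, as high as the walls, makes two bays of 76 mm (x) by 108 mm (y), centred at x = -41 and +41 mm. Origin: centre of its underside on the bench; z up. Place for the tins.
- brush_tray: Long narrow wooden tray, one bay, fixed, outside 218 mm (x) by 112 mm (y), 24 mm high, walls and floor 6 mm (inside 206 by 100 mm). Origin: centre of its underside on the bench; z up. Place for the brush, lying along the tray.
- block_tray: Shallow wooden tray, one bay, fixed, outside 160 mm (x) by 116 mm (y), only 14 mm high, walls and floor 6 mm (inside 148 by 104 mm). Origin: centre of its underside on the bench; z up. Place for the sanding block, lying along the tray.
- brush_jar: Bystander: white ceramic jar, 72 mm diameter, 100 mm tall, full of brushes up to about 230 mm high, standing at the right-hand end of the row. Origin: centre of its underside.
- paint_can: Bystander: paint can, 102 mm diameter, 116 mm tall, at the left-hand end of the row. Origin: centre of its underside.

How it is judged:
By the outcome, as a careful person would: the job done as asked, in the order asked, and still so for the second after the job is handed in, with the robot touching nothing.
It also fails if it takes over 115 s, if anything falls off the work surface, if the arm or the gripper's body presses on something with over 40 N, if the wrist force passes 120 N, or if a joint passes its speed limit or range.

## Working session

There is one attempt and no reset: what is moved stays moved. The work goes in short steps, Python scripts to look and compute and a shell command to move; the robot and the scene stay as the last step left them, time stands still between calls to the robot, and variables do not carry over. Pictures are saved under pics/ and viewed, at most 14 in all, crops included, and the job is handed in when it is done.

```bash
mkdir -p pics
cat > h.py <<'E'
import numpy as np, cv2, json
from cell import r, grab_frame, camera_params, outline_of
from scipy.spatial.transform import Rotation as R
def cam(n):
    p=camera_params(n); A=np.array(p["attitude"],float)
    if A.shape!=(3,3): A=R.from_rotvec(A.ravel()).as_matrix() if A.size==3 else R.from_quat(A).as_matrix()
    return np.array(p["intrinsics"]),np.array(p["eye"],float),A
def cloud(n,d):
    K,e,A=cam(n); v,u=np.mgrid[:480,:640]
    P=np.stack([(u-K[0,2])/K[0,0]*d,(v-K[1,2])/K[1,1]*d,d],-1)
    return P@A.T+e
def save(n,im): cv2.imwrite(f"pics/{n}.png",cv2.cvtColor(im,cv2.COLOR_RGB2BGR))
def rect(P):
    (c,s,a)=cv2.minAreaRect(P[:,:2].astype(np.float32)); 
    if s[0]<s[1]: s=s[::-1]; a+=90
    return np.round(c,1),np.round(s,1),round((a+90)%180-90,1)
E
python3 - <<'E'
from h import *
print(camera_params("top"),camera_params("scene")); print(r.get_state(), r.pinch_z)
for n in("top","scene"):
    im,d=grab_frame(n); save(n+"0",im); np.save(n+"0.npy",d); C=cloud(n,d)
    for t in "tin_a brush block riser tin_box brush_tray block_tray brush_jar paint_can".split():
        for o in outline_of(t,n)[:3]:
            m=o["region"]&(d>0); P=C[m]
            if len(P)<10: continue
            hi=np.percentile(P[:,2],95); T=P[P[:,2]>hi-6]
            print(n,t,round(o["score"],2),np.round(o["uv"]),m.sum(),"ztop",round(hi,1),"zmin",round(np.percentile(P[:,2],5),1),"top",*rect(T),"all",*rect(P))
E
```

```text
{'intrinsics': array([[524.17280324,   0.        , 327.75702377],
       [  0.        , 524.17280324, 246.56344503],
       [  0.        ,   0.        ,   1.        ]]), 'eye': array([ 398.86457697,    3.72617262, 1279.64324015]), 'attitude': array([-2.14493286,  2.19556291, -0.07344853])} {'intrinsics': array([[554.36725132,   0.        , 319.17924565],
       [  0.        , 554.36725132, 232.78258103],
       [  0.        ,   0.        ,   1.        ]]), 'eye': array([1300.56268424,  792.23306232,  719.40145381]), 'attitude': array([-0.95909685, -2.27111201,  1.27567894])}
{'t': 0.0, 'joint_positions': array([-1.37659716e+00,  1.24508517e-01,  1.65166397e+00,  7.41134826e-06,
        1.36750683e+00, -8.26186353e-02]), 'joint_vel': array([ 0.00126769, -0.00227907, -0.00037684, -0.00055629, -0.00012279,
       -0.00162701]), 'joint_efforts': array([ 1.80679137e-03, -4.23611641e+01, -3.65452087e+01, -7.52596236e-06,
        6.80025856e-03, -8.45525250e-06]), 'tcp_pos': array([ 177.47708061, -624.61535129,  205.15679944]), 'tcp_rot': array([-3.10948531e+00, -4.33147551e-01,  1.71274936
[... 2842 characters left out ...]
1 all [ 598.  -289.1] [250.  160.8] -2.8
scene brush_tray 0.44 [254. 242.] 2620 ztop 30.7 zmin 4.0 top [626.  -58.2] [174.9 170.3] 0.5 all [615.8 -92. ] [234.5 182.6] 17.8
scene block_tray 0.93 [383. 312.] 3590 ztop 14.1 zmin 2.6 top [608.2 274.8] [165.  118.7] 3.9 all [606.9 268.5] [171.2 131.9] 4.2
scene brush_jar 0.98 [169. 162.] 1691 ztop 197.6 zmin -0.8 top [ 612.8 -485. ] [55.6 55.5] -81.0 all [  350.1 -1003.2] [1244.7  106.6] 61.1
scene brush_jar 0.57 [338. 216.] 462 ztop 47.1 zmin 4.6 top [433.  -16.1] [50.7 48.3] 19.4 all [405.5 -42. ] [134.3  47.4] 43.7
scene paint_can 0.6 [511. 319.] 4552 ztop 116.3 zmin 8.6 top [526.1 486.1] [100.5 100.4] -7.8 all [456.8 460. ] [254.  118.2] 22.4
```

View pics/top0.png

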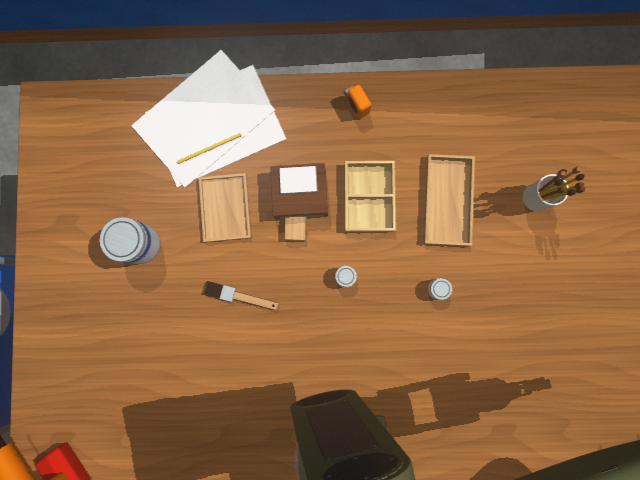

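View pics/scene0.png

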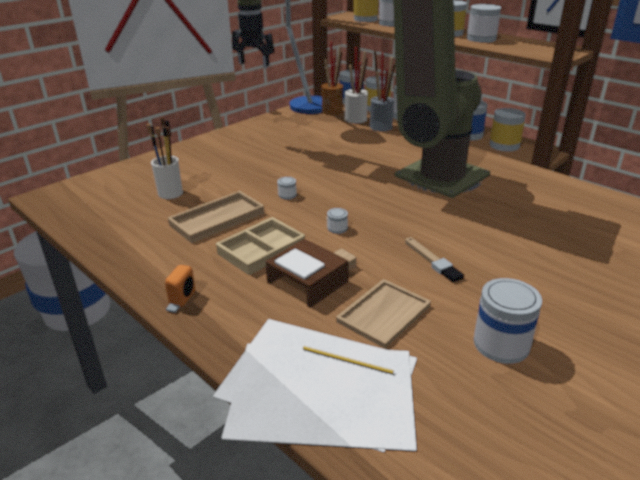

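The top view shows the tins at about (346,277) and (440,289). The brush is at (240,296) with its bristles to the left (+y), and the block at (295,228) sticks out of the riser. The box is at (370,197), the trays at (225,208) and (449,200), and both cameras agree. The scene view shows the same layout with nothing in the trays.

```bash
cat >> h.py <<'E'
def go(x,y,z,yaw):
    "shift (m) in tool axes and turn (rad) from present pose"
    s=r.get_state(); M=R.from_rotvec(s["tcp_rot"]).as_matrix(); psi=np.arctan2(M[1,0],M[0,0])
    d=M.T@(np.array([x,y,z])-s["tcp_pos"])/1000
    t=-(np.radians(yaw)-psi); t=(t+np.pi)%(2*np.pi)-np.pi
    print("t",round(s["t"],2),"tcp",np.round(s["tcp_pos"],1),"yaw",round(np.degrees(psi),2),"tilt",np.round(M[2,2],4),"w",round(s["gripper_width"]*85,1),"F",round(s["grasp_force"],1),"wf",np.round(s["wrist_force"],1),"-> shift",np.round(d,4),"turn",round(t,4))
E
python3 -c "
from h import *
go(398.8,-238.8,120,-1.5)"
```

```text
t 1.0 tcp [ 177.6 -625.3  206.5] yaw 15.86 tilt -1.0 w 85.2 F 0.0 wf [ 0.7 -0.3 -0. ] -> shift [ 0.3184 -0.3113  0.0865] turn 0.303
```

```bash
python3 -m handwheel '[-1,0.318,-0.311,0.0865,0.303,-1,0.318,-0.311,0.0865,0.303,-1,0.318,-0.311,0.0865,0.303,-1,0.318,-0.311,0.0865,0.303,-1,0.318,-0.311,0.0865,0.303,-1,0.318,-0.311,0.0865,0.303,-1,0.318,-0.311,0.0865,0.303,-1,0.318,-0.311,0.0865,0.303,-1,0.318,-0.311,0.0865,0.303,-1,0.318,-0.311,0.0865,0.303]' 40
python3 - <<'E'
from h import *
im,d=grab_frame("wrist"); save("w1",im); C=cloud("wrist",d)
for o in outline_of("tin_a","wrist")[:2]:
    P=C[o["region"]&(d>0)]; hi=np.percentile(P[:,2],95); print(o["score"],np.round(o["uv"]),hi,rect(P[P[:,2]>hi-5]))
go(398.8,-238.8,9,-1.5)
E
```

```text
t: 2.0
tcp_pos: [399.5, -234.5, 118.5]
tcp_rot: [-3.139, 0.031, 0.002]
wrist_force: [-0.4, -0.4, -0.9]
gripper_width: 1.003
grasp_force: 0.0
0.81 [ 41. 199.] 45.694428383136945 (array([433.1, -26.5]), array([49.4, 40.6]), -15.5)
0.59 [331. 239.] 46.41109188715579 (array([ 399.8, -243.8]), array([49.4, 49.2]), 25.4)
t 2.1 tcp [ 398.9 -238.2  119.8] yaw -1.32 tilt -1.0 w 84.8 F 0.0 wf [-0.1 -0.7  0.2] -> shift [-0.      0.0006  0.1108] turn 0.0031
```

```bash
python3 -m handwheel '[-1,0,0.001,0.04,0,-1,0,0.001,0.08,0,-1,0,0.001,0.1,0,-1,0,0.001,0.111,0,-1,0,0.001,0.111,0,0.5,0,0.001,0.111,0,0.5,0,0.001,0.111,0,0.5,0,0.001,0.111,0,0.5,0,0.001,0.111,0,0.5,0,0.001,0.111,0]' 40
python3 -m handwheel '[0.5,0,0,0,0,0.5,0,0,-0.02,0,0.5,0,0,-0.06,0,0.5,0,0,-0.1,0,0.5,0,0,-0.1,0,0.5,0,0,-0.1,0]'
python3 -c "
from h import *
go(667,-81.5,110,-1.5)"
```

```text
t: 3.1
tcp_pos: [399.9, -241.4, 11.1]
tcp_rot: [3.139, -0.041, 0.004]
wrist_force: [-0.7, -0.3, 5.9]
gripper_width: 0.553
grasp_force: 40.7
t: 3.7
tcp_pos: [399.1, -240.6, 110.3]
tcp_rot: [3.139, -0.041, 0.004]
wrist_force: [-0.5, 0.8, -1.7]
gripper_width: 0.557
grasp_force: 42.0
t 3.7 tcp [ 399.1 -240.6  110.3] yaw -1.49 tilt -1.0 w 47.3 F 42.0 wf [-0.5  0.8 -1.7] -> shift [ 0.2636 -0.166   0.0007] turn 0.0002
```

```bash
python3 -m handwheel '[0.5,0.04,-0.025,0,0,0.5,0.08,-0.05,0,0,0.5,0.12,-0.076,0,0,0.5,0.16,-0.101,0,0,0.5,0.2,-0.126,0,0,0.5,0.235,-0.148,0,0,0.5,0.2635,-0.166,0,0,0.5,0.2635,-0.166,0,0,0.5,0.2635,-0.166,0,0,0.5,0.2635,-0.166,0,0]'
python3 - <<'E'
from h import *
go(667,-81.5,18,-1.5)
im,d=grab_frame("top"); save("t1",im[120:360,130:530]); C=cloud("top",d); d2=d
for n in ["tin_box"]:
    im,d=grab_frame("wrist"); save("w2",im)
E
```

```text
t: 4.7
tcp_pos: [664.5, -81.4, 107.0]
tcp_rot: [-3.141, 0.042, 0.005]
wrist_force: [0.2, -0.2, -2.1]
gripper_width: 0.556
grasp_force: 42.0
t 4.7 tcp [664.5 -81.4 107. ] yaw -1.52 tilt -1.0 w 47.3 F 42.0 wf [ 0.2 -0.2 -2.1] -> shift [0.0028 0.0001 0.089 ] turn -0.0004
```

View pics/w2.png

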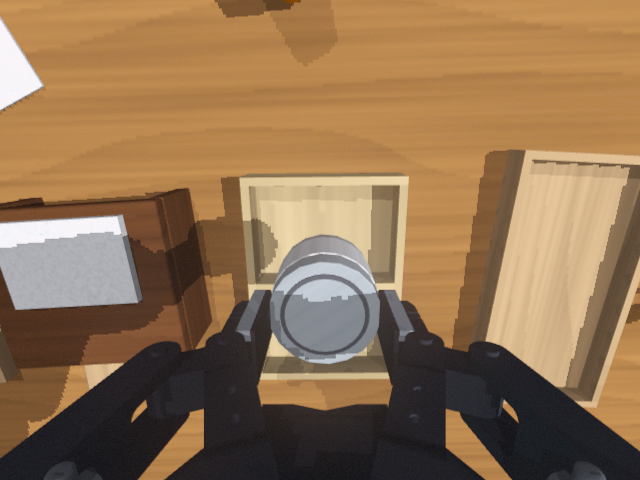

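```bash
python3 -m handwheel '[0.5,0.001,0,0.03,0,0.5,0.001,0,0.06,0,0.5,0.001,0,0.075,0,0.5,0.001,0,0.082,0,0.5,0.001,0,0.082,0,0.5,0.001,0,0.082,0]'
python3 -c "
from h import *
go(667,-81.5,17,-1.5)"
```

```text
t: 5.4
tcp_pos: [668.2, -81.5, 28.5]
tcp_rot: [3.141, -0.041, 0.004]
wrist_force: [0.6, 0.6, -1.9]
gripper_width: 0.559
grasp_force: 42.0
t 5.4 tcp [668.2 -81.5  28.5] yaw -1.51 tilt -1.0 w 47.5 F 42.0 wf [ 0.6  0.6 -1.9] -> shift [-0.0013 -0.      0.0115] turn -0.0002
```

```bash
python3 -m handwheel '[0.5,0,0,0.006,0,0.5,0,0,0.011,0,0.5,0,0,0.011,0,0.5,0,0,0.011,0,0.1,0,0,0.011,0,-0.3,0,0,0.011,0,-0.4,0,0,0.011,0,-0.4,0,0,0.011,0,-0.4,0,0,0.011,0,-0.4,0,0,0.011,0]'
python3 -m handwheel '[-0.4,0,0,-0.01,0,-0.4,0,0,-0.04,0,-0.4,0,0,-0.09,0,-0.6,0,0,-0.1,0,-1,0,0,-0.1,0,-1,0,0,-0.1,0]'
python3 -c "
from h import *
go(434,-17.5,117,-1.5)"
```

```text
t: 6.4
tcp_pos: [667.1, -81.3, 15.7]
tcp_rot: [3.141, -0.041, -0.001]
wrist_force: [0.1, 0.1, 0.1]
gripper_width: 0.701
grasp_force: 0.0
t: 7.0
tcp_pos: [666.7, -81.1, 115.4]
tcp_rot: [-3.141, 0.041, 0.001]
wrist_force: [0.4, -0.1, -0.4]
gripper_width: 0.995
grasp_force: 0.0
t 7.0 tcp [666.7 -81.1 115.4] yaw -1.5 tilt -1.0 w 84.6 F 0.0 wf [ 0.4 -0.1 -0.4] -> shift [-0.2343 -0.0575 -0.0014] turn -0.0
```

```bash
python3 -m handwheel '[-1,-0.234,-0.0575,0,0,-1,-0.234,-0.0575,0,0,-1,-0.234,-0.0575,0,0,-1,-0.234,-0.0575,0,0,-1,-0.234,-0.0575,0,0,-1,-0.234,-0.0575,0,0,-1,-0.234,-0.0575,0,0]'
python3 - <<'E'
from h import *
im,d=grab_frame("top"); save("t2",cv2.resize(im[120:330,130:530],None,fx=2,fy=2)); C=cloud("top",d)
for o in outline_of("tin_a","top")[:3]:
    P=C[o["region"]&(d>0)]; hi=np.percentile(P[:,2],95); print(o["score"],np.round(o["uv"]),hi,rect(P[P[:,2]>hi-5]))
im,d=grab_frame("wrist"); C=cloud("wrist",d)
for o in outline_of("tin_a","wrist")[:3]:
    P=C[o["region"]&(d>0)]; hi=np.percentile(P[:,2],95); print(o["score"],np.round(o["uv"]),hi,rect(P[P[:,2]>hi-5]))
go(434,-17.5,10,-1.5)
E
```

```text
t: 7.7
tcp_pos: [433.2, -17.2, 114.1]
tcp_rot: [-3.141, 0.041, 0.004]
wrist_force: [0.1, 0.4, -0.2]
gripper_width: 0.999
grasp_force: 0.0
0.84 [370. 178.] 54.410897640937755 (array([665.1, -80. ]), array([46.3, 45.2]), -2.2)
0.59 [322. 242.] 46.0153646110243 (array([435.2, -19. ]), array([49.5, 48.4]), -2.3)
t 7.9 tcp [435.7 -17.9 115.8] yaw -1.52 tilt -1.0 w 84.7 F 0.0 wf [ 0.8 -0.5  1.1] -> shift [-0.0017 -0.0003  0.1058] turn -0.0003
```

View pics/t2.png

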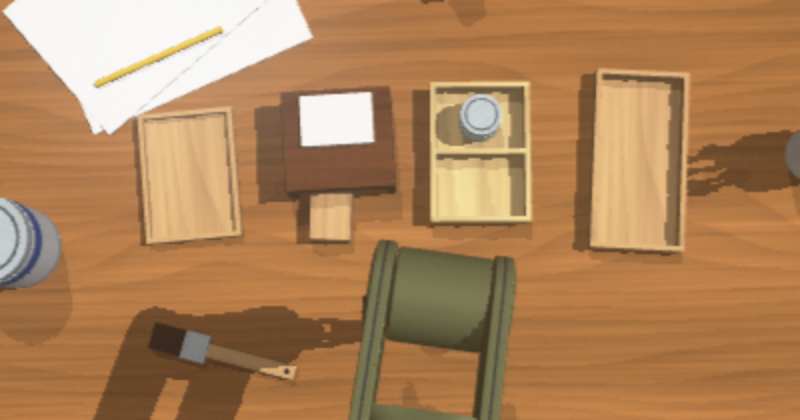

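The first tin stands upright in the far bay at crop pixel (480,117), and the near bay (480,188) is empty. Next is the second tin.

```bash
python3 -m handwheel '[-1,0,0,0.04,0,-1,0,0,0.08,0,-1,0,0,0.097,0,-1,0,0,0.106,0,-1,0,0,0.106,0,0.5,0,0,0.106,0,0.5,0,0,0.106,0,0.5,0,0,0.106,0,0.5,0,0,0.106,0,0.5,0,0,0.106,0]' 40
python3 -m handwheel '[0.5,0,0,0,0,0.5,0,0,-0.02,0,0.5,0,0,-0.06,0,0.5,0,0,-0.1,0,0.5,0,0,-0.1,0,0.5,0,0,-0.1,0]'
python3 -c "
from h import *
go(585,-79.3,110,-1.5)"
```

```text
t: 8.9
tcp_pos: [436.3, -17.7, 11.9]
tcp_rot: [3.141, -0.041, 0.005]
wrist_force: [-1.7, 0.9, 5.3]
gripper_width: 0.56
grasp_force: 40.7
t: 9.5
tcp_pos: [435.7, -17.7, 111.4]
tcp_rot: [3.141, -0.041, 0.005]
wrist_force: [0.4, -0.2, -2.0]
gripper_width: 0.556
grasp_force: 41.7
t 9.5 tcp [435.7 -17.7 111.4] yaw -1.5 tilt -1.0 w 47.3 F 41.7 wf [ 0.4 -0.2 -2. ] -> shift [0.1508 0.0577 0.002 ] turn 0.0
```

```bash
python3 -m handwheel '[0.5,0.04,0.015,0,0,0.5,0.08,0.03,0,0,0.5,0.12,0.046,0,0,0.5,0.151,0.0575,0,0,0.5,0.151,0.0575,0,0,0.5,0.151,0.0575,0.03,0,0.5,0.151,0.0575,0.06,0,0.5,0.151,0.0575,0.08,0,0.5,0.151,0.0575,0.082,0,0.5,0.151,0.0575,0.082,0]'
python3 -c "
from h import *
go(585,-79.3,18,-1.5)"
```

```text
t: 10.5
tcp_pos: [582.5, -78.5, 26.4]
tcp_rot: [-3.141, 0.041, 0.005]
wrist_force: [-0.3, 0.6, -1.7]
gripper_width: 0.558
grasp_force: 41.7
t 10.5 tcp [582.5 -78.5  26.4] yaw -1.49 tilt -1.0 w 47.5 F 41.7 wf [-0.3  0.6 -1.7] -> shift [0.0025 0.0008 0.0084] turn 0.0002
```

```bash
python3 -m handwheel '[0.5,0.001,0,0.005,0,0.5,0.001,0,0.0105,0,0.5,0.001,0,0.0105,0,0.5,0.001,0,0.0105,0,0.1,0.001,0,0.0105,0,-0.3,0.001,0,0.0105,0,-0.4,0.001,0,0.0105,0,-0.4,0.001,0,0.0105,0,-0.4,0.001,0,0.0105,0,-0.4,0.001,0,0.0105,0]'
python3 -m handwheel '[-0.4,0,0,-0.01,0,-0.4,0,0,-0.04,0,-0.4,0,0,-0.09,0,-0.6,0,0,-0.12,0,0,0,0,-0.12,0,0,0,0,-0.12,0]'
python3 -c "
from h import *
a=np.radians(75.5)
go(390.5-10*np.cos(a),236-10*np.sin(a),120,75.5)"
```

```text
t: 11.5
tcp_pos: [585.3, -79.0, 17.4]
tcp_rot: [-3.141, 0.041, -0.0]
wrist_force: [-0.3, -0.6, -0.1]
gripper_width: 0.702
grasp_force: 0.0
t: 12.1
tcp_pos: [585.9, -79.2, 139.1]
tcp_rot: [3.141, -0.041, 0.004]
wrist_force: [-0.1, -0.1, -0.7]
gripper_width: 0.5
grasp_force: 0.0
t 12.1 tcp [585.9 -79.2 139.1] yaw -1.5 tilt -1.0 w 42.5 F 0.0 wf [-0.1 -0.1 -0.7] -> shift [-0.2059 -0.3002  0.0184] turn -1.3439
```

```bash
python3 -m handwheel '[0,-0.206,-0.3,0.018,-1.344,0,-0.206,-0.3,0.018,-1.344,0,-0.206,-0.3,0.018,-1.344,0,-0.206,-0.3,0.018,-1.344,0,-0.206,-0.3,0.018,-1.344,0,-0.206,-0.3,0.018,-1.344,0,-0.206,-0.3,0.018,-1.344,0,-0.206,-0.3,0.018,-1.344,0,-0.206,-0.3,0.018,-1.344,0,-0.206,-0.3,0.018,-1.344]' 
python3 -m handwheel '[0,0,0,0,0,0,0,0,0,0,0,0,0,0,0]'
python3 - <<'E'
from h import *
go(388,226.3,5,75.5)
im,d=grab_frame("wrist"); C=cloud("wrist",d); save("w3",im)
for o in outline_of("brush","wrist")[:3]:
    P=C[o["region"]&(d>0)]; hi=np.percentile(P[:,2],95); print(o["score"],np.round(o["uv"]),hi,rect(P[P[:,2]>hi-7]))
im,d=grab_frame("top"); C=cloud("top",d)
for o in outline_of("tin_a","top")[:3]:
    P=C[o["region"]&(d>0)]; hi=np.percentile(P[:,2],95); print(o["score"],np.round(o["uv"]),hi,rect(P[P[:,2]>hi-5]))
E
```

```text
t: 13.1
tcp_pos: [385.4, 226.3, 117.5]
tcp_rot: [-2.482, -1.925, 0.006]
wrist_force: [0.4, -0.8, 0.6]
gripper_width: 0.506
grasp_force: 0.0
t: 13.4
tcp_pos: [387.3, 225.8, 119.1]
tcp_rot: [-2.486, -1.92, 0.001]
wrist_force: [-0.3, -0.5, -0.0]
gripper_width: 0.499
grasp_force: 0.0
t 13.4 tcp [387.3 225.8 119.1] yaw 75.37 tilt -1.0 w 42.4 F 0.0 wf [-0.3 -0.5 -0. ] -> shift [0.0007 0.0006 0.1141] turn -0.0022
0.7 [614. 419.] 30.401089052626123 (array([610.3, -16.5]), array([92.3, 29.1]), -55.4)
0.6 [321. 178.] 14.301356691984154 (array([391.9, 233.7]), array([179.4,  33.7]), 74.7)
0.86 [370. 214.] 54.13691601874882 (array([582.3, -78.5]), array([48.1, 47. ]), -1.5)
0.81 [369. 177.] 54.689684090198604 (array([665.6, -80.8]), array([46. , 43.8]), -63.3)
0.68 [131. 240.] 118.92207804247191 (array([527. , 485.2]), array([98.1, 97.4]), 88.3)
```

View pics/w3.png

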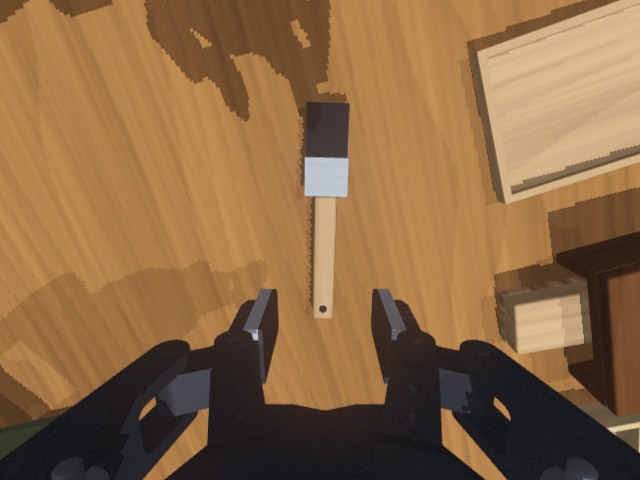

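The wrist view shows the brush lying straight between the fingers, with the head at (327,150) and the handle end at (323,310). Both tins stand in their bays.

```bash
python3 -m handwheel '[0,0,0,0.04,0,0,0,0,0.08,0,0,0,0,0.1,0,0,0,0,0.1155,0,0,0,0,0.1155,0,0.9,0,0,0.1155,0,0.9,0,0,0.1155,0,0.9,0,0,0.1155,0,0.9,0,0,0.1155,0,0.9,0,0,0.1155,0]' 40
python3 -m handwheel '[0.9,0,0,0,0,0.9,0,0,-0.02,0,0.9,0,0,-0.06,0,0.9,0,0,-0.1,0,0.9,0,0,-0.1,0,0.9,0,0,-0.1,0]'
python3 - <<'E'
from h import *
im,d=grab_frame("wrist"); C=cloud("wrist",d); save("w4",im)
for o in outline_of("brush","wrist")[:3]:
    P=C[o["region"]&(d>0)]; hi=np.percentile(P[:,2],95); print(o["score"],np.round(o["uv"]),hi,np.percentile(P[:,2],5),rect(P[P[:,2]>hi-15]))
a=np.radians(-4.4)
go(613-9*np.cos(a),-273-9*np.sin(a),110,-4.4)
E
```

```text
t: 14.6
tcp_pos: [387.6, 226.5, 4.5]
tcp_rot: [2.484, 1.923, 0.002]
wrist_force: [0.4, -0.6, 0.3]
gripper_width: 0.052
grasp_force: 0.0
t: 15.2
tcp_pos: [388.1, 226.6, 105.3]
tcp_rot: [2.483, 1.923, 0.005]
wrist_force: [-0.5, 0.0, -0.9]
gripper_width: 0.05
grasp_force: 0.0
0.71 [324. 177.] 12.528585467956031 9.546571424754074 (array([387.2, 230.2]), array([188. ,  35.9]), 71.6)
0.54 [554. 323.] 26.574326345945792 1.8851673342652024 (array([558.2, 100.1]), array([69.5, 51.1]), -3.2)
t 15.3 tcp [386.3 225.9 102.7] yaw 75.5 tilt -1.0 w 4.3 F 0.0 wf [-0.7  0.  -0.3] -> shift [-0.4278  0.3355 -0.0073] turn 1.3946
```

View pics/w4.png

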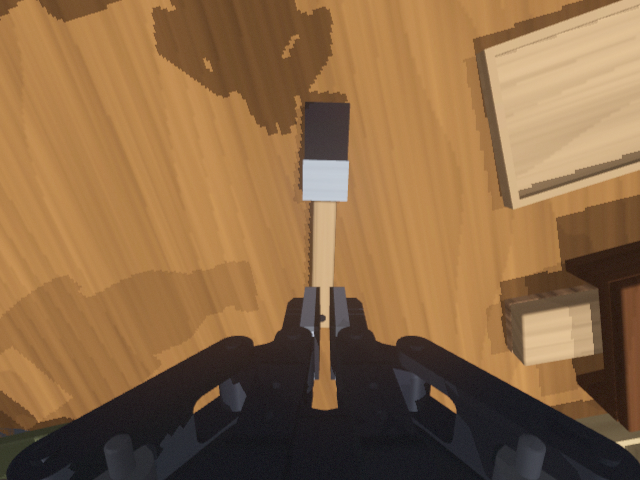

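The fingers closed on nothing, and the brush is still in place at (324,240). I'll measure the heights of the fingertips and the handle before trying again.

Run:
```python
from h import *
go(388,226,5,75.5)
im,d=grab_frame("wrist"); C=cloud("wrist",d)
print(r.get_state()["tcp_pos"], camera_params("wrist")["eye"])
for v in (110,150,180,210,240,265,275): print(v,np.round(C[v,[310,320,326,332,345]],1).tolist())
print("bench",C[300,200],C[60,250])
for v in range(284,350,6): print(v,np.round(C[v,[305,311,316,322,336,341,345]],1)[:,[0,1,2]].tolist())
im,d=grab_frame("top"); C=cloud("top",d)
o=outline_of("brush","top")[0]; P=C[o["region"]]; a=np.radians(75); s=(P[:,:2]-[391,235])@[np.cos(a),np.sin(a)]
for k in range(-90,90,20): q=P[(s>k)&(s<k+20)]; print(k,len(q),np.round(np.median(q,0),1))
```

```text
t 15.3 tcp [386.3 225.9 102.7] yaw 75.5 tilt -1.0 w 4.3 F 0.0 wf [-0.7  0.  -0.3] -> shift [0.0007 0.0017 0.0977] turn 0.0001
[386.03065649 225.7462231  102.21417387] [405.3636442  295.51837495 268.678879  ]
110 [[400.3, 317.0, 11.5], [407.1, 315.3, 10.8], [411.2, 314.2, 11.6], [415.3, 313.1, 12.0], [424.1, 310.8, 12.1]]
150 [[393.2, 290.7, 11.8], [400.2, 288.9, 11.6], [404.4, 287.7, 9.3], [408.7, 286.7, 10.8], [417.8, 284.4, 12.1]]
180 [[387.6, 270.0, 12.8], [394.8, 268.1, 12.6], [399.1, 267.0, 12.4], [403.4, 265.9, 13.2], [412.8, 263.4, 12.3]]
210 [[380.4, 245.7, -0.7], [389.1, 246.2, 12.8], [393.5, 245.2, 13.4], [397.9, 243.9, 12.7], [407.6, 238.6, -0.9]]
240 [[373.9, 221.4, -0.9], [383.0, 223.0, 12.0], [387.6, 222.2, 13.2], [392.1, 220.9, 12.9], [401.7, 213.9, -1.9]]
265 [[368.0, 199.9, -1.8], [377.9, 203.5, 14.1], [382.3, 201.7, 12.2], [387.0, 200.4, 12.1], [396.6, 192.9, -0.9]]
275 [[365.7, 191.4, -1.1], [375.6, 194.9, 13.0], [380.3, 193.5, 12.8], [385.0, 192.5, 13.1], [394.5, 184.0, -0.9]]
bench [ 2.67361295e+02  1.93021771e+02 -2.46286010e-01] [367.32374853 360.96166085  -1.8
[... 1382 characters left out ...]
33.9, 163.8], [361.9, 136.1, -0.3], [393.2, 232.5, 164.3], [395.3, 234.6, 168.5], [396.6, 234.5, 169.0]]
338 [[384.0, 237.8, 172.6], [385.9, 237.4, 172.7], [385.7, 231.3, 163.4], [360.5, 130.6, 0.4], [392.5, 229.7, 163.6], [395.2, 235.0, 172.7], [396.4, 234.4, 172.2]]
344 [[384.2, 237.8, 175.9], [385.5, 235.9, 173.7], [385.1, 229.2, 163.8], [358.8, 124.1, -0.4], [392.5, 230.2, 167.9], [395.0, 234.5, 175.2], [396.2, 234.6, 175.9]]
-90 58 [368.  158.4  13.8]
-70 58 [373.4 177.5  13.1]
-50 60 [378.6 197.   13.7]
-30 61 [383.9 216.2  13.8]
-10 13 [391.3 227.6  14.5]
10 0 [nan nan nan]
30 0 [nan nan nan]
50 0 [nan nan nan]
70 0 [nan nan nan]
  return _methods._mean(a, axis=axis, dtype=dtype,
  ret = um.true_divide(
```

Run:
```python
from h import *
im,d=grab_frame("scene"); C=cloud("scene",d); print(r.get_state()["tcp_pos"])
m=(abs(C[...,0]-388)<45)&(abs(C[...,1]-228)<45)&(C[...,2]>25)&(d>0)
P=C[m]; o=np.argsort(P[:,2])[:12]; print(m.sum(),np.round(P[o],1))
v,u=np.where(m); u0,v0=int(np.median(u)),v.max()
print(u0,v0)
c=im[max(v0-110,0):v0+60,u0-100:u0+100]; save("s2",cv2.resize(c,None,fx=3.5,fy=3.5,interpolation=cv2.INTER_CUBIC))
```

```text
[386.28535327 225.8431371  102.42295934]
5417 [[379.7 234.6 127.1]
 [391.  216.5 127.2]
 [394.8 226.9 127.9]
 [390.7 218.8 128. ]
 [392.1 224.9 128.5]
 [394.3 229.  128.5]
 [390.4 234.  128.8]
 [395.  224.3 129.4]
 [396.2 232.7 130.7]
 [380.9 237.5 131.2]
 [395.3 229.4 131.5]
 [396.4 235.2 131.7]]
442 211
```

View pics/s2.png

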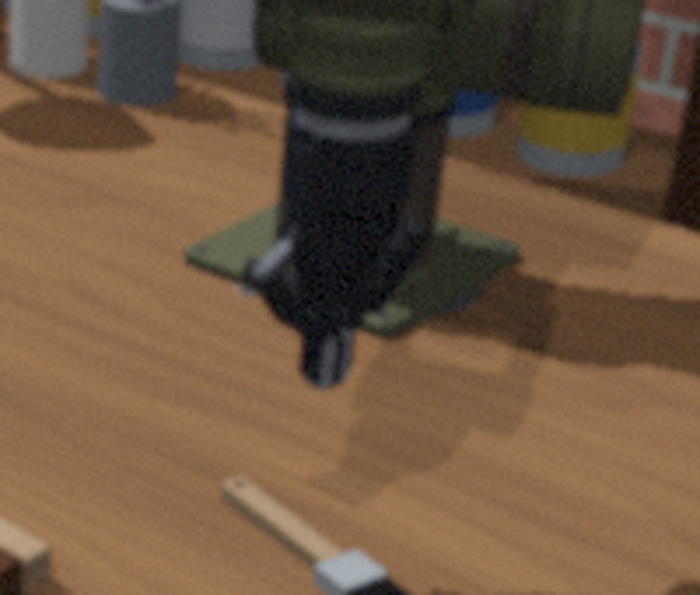

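The scene camera confirms what the wrist camera showed. The real fingertips sit about 27 mm above the reported TCP (129 against 102), so everything has to go about 27 mm lower. The tins were held by their upper part and set down at the right height anyway.

```bash
python3 -m handwheel '[0,0,0,0,0,0,0,0,0,0,0,0,0,0,0,0,0,0,0.04,0,0,0,0,0.08,0,0,0,0,0.1,0,0,0,0,0.11,0,0,0,0,0.117,0,0,0,0,0.122,0,0,0,0,0.122,0]' 40
python3 -c "
from h import *
go(387,226,-23,75)"
```

```text
t: 16.5
tcp_pos: [387.7, 226.5, -17.6]
tcp_rot: [2.484, 1.923, 0.001]
wrist_force: [0.6, -1.3, -0.0]
gripper_width: 0.497
grasp_force: 0.0
t 16.5 tcp [387.7 226.5 -17.6] yaw 75.5 tilt -1.0 w 42.2 F 0.0 wf [ 0.6 -1.3 -0. ] -> shift [-0.0007 -0.0006  0.0054] turn 0.0088
```

```bash
python3 -m handwheel '[0,0,0,0.002,0.008,0,0,0,0.0045,0.008,0,0,0,0.0045,0.008,0.9,0,0,0.0045,0.008,0.9,0,0,0.0045,0.008,0.9,0,0,0.0045,0.008,0.9,0,0,0.0045,0.008,0.9,0,0,0.0045,0.008,0.9,0,0,0.0045,0.008]' 40
python3 -m handwheel '[0.9,0,0,0,0,0.9,0,0,-0.02,0,0.9,0,0,-0.06,0,0.9,0,0,-0.12,0,0.9,0,0,-0.12,0,0.9,0,0,-0.12,0]'
python3 - <<'E'
from h import *
im,d=grab_frame("wrist"); C=cloud("wrist",d); save("w5",im)
for o in outline_of("brush","wrist")[:2]:
    P=C[o["region"]&(d>0)]; print(o["score"],np.round(o["uv"]),np.percentile(P[:,2],[5,50,95]),rect(P))
go(388,226,100,75)
E
```

```text
t: 17.4
tcp_pos: [387.6, 226.4, -22.2]
tcp_rot: [2.491, 1.913, 0.001]
wrist_force: [0.7, -0.0, 3.5]
gripper_width: 0.197
grasp_force: 40.2
t: 18.0
tcp_pos: [388.6, 226.9, 99.5]
tcp_rot: [2.491, 1.913, 0.007]
wrist_force: [-0.4, -0.2, -0.3]
gripper_width: 0.2
grasp_force: 39.7
0.56 [322. 190.] [130.62968203 132.05233431 133.28790464] (array([398.7, 262.1]), array([174.8,  69.1]), 75.7)
t 18.1 tcp [386.  225.8  95.7] yaw 75.05 tilt -1.0 w 16.9 F 39.7 wf [-0.  -0.4 -1. ] -> shift [ 0.0007  0.0018 -0.0043] turn 0.0008
```

View pics/w5.png

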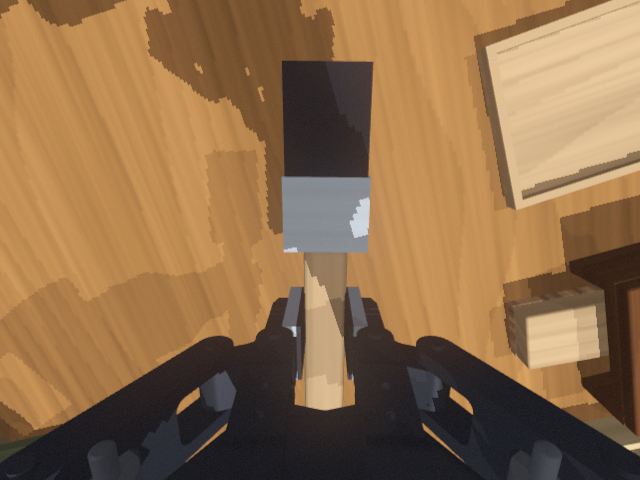

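The brush is gripped level by its handle, with its top at about z 132 along its whole length. Now I'll carry it to the long tray.

Run:
```python
from h import *
a=np.radians(-4.4)
go(613-9.5*np.cos(a),-273-9.5*np.sin(a),100,-4.4)
```

```text
t 18.1 tcp [386.  225.8  95.7] yaw 75.05 tilt -1.0 w 16.9 F 39.7 wf [-0.  -0.4 -1. ] -> shift [-0.4251  0.3386 -0.0043] turn 1.3866
```

```bash
python3 -m handwheel '[0.9,-0.02,0.016,0,0.07,0.9,-0.05,0.04,0,0.16,0.9,-0.08,0.064,0,0.26,0.9,-0.11,0.088,0,0.36,0.9,-0.14,0.112,0,0.46,0.9,-0.17,0.136,0,0.56,0.9,-0.2,0.16,0,0.66,0.9,-0.23,0.184,0,0.76,0.9,-0.26,0.208,0,0.86,0.9,-0.29,0.232,0,0.95]' 50
python3 -c "
from h import *
go(603.5,-272.3,100,-4.4)"
```

```text
t: 19.1
tcp_pos: [534.8, -114.7, 93.7]
tcp_rot: [-3.089, -0.555, 0.008]
wrist_force: [1.0, 0.5, -0.3]
gripper_width: 0.19
grasp_force: 53.8
t 19.1 tcp [ 534.8 -114.7   93.7] yaw 20.37 tilt -1.0 w 16.1 F 53.8 wf [ 1.   0.5 -0.3] -> shift [ 0.0096  0.1716 -0.007 ] turn 0.4323
```

```bash
python3 -m handwheel '[0.9,0.002,0.03,0,0.1,0.9,0.004,0.07,0,0.21,0.9,0.006,0.11,0,0.32,0.9,0.008,0.145,0,0.432,0.9,0.008,0.17,0,0.432,0.9,0.008,0.17,0,0.432,0.9,0.008,0.17,0,0.432]'
python3 - <<'E'
from h import *
go(603.5,-272.3,-14,-4.4)
im,d=grab_frame("top"); C=cloud("top",d)
o=outline_of("brush_tray","top")[0]; print(o["score"])
im,d=grab_frame("wrist"); C=cloud("wrist",d); save("w6",im)
for o in outline_of("brush","wrist")[:2]:
    P=C[o["region"]&(d>0)]; P=P[P[:,2]>90]; print(o["score"],np.round(o["uv"]),np.percentile(P[:,2],[5,50,95]),rect(P),P[:,0].max())
go(603.5,-272.3,-14,-4.4)
E
```

```text
t: 19.8
tcp_pos: [602.1, -269.4, 93.9]
tcp_rot: [-3.137, 0.115, 0.008]
wrist_force: [0.7, 0.6, -1.0]
gripper_width: 0.19
grasp_force: 53.8
t 19.8 tcp [ 602.1 -269.4   93.9] yaw -4.18 tilt -1.0 w 16.1 F 53.8 wf [ 0.7  0.6 -1. ] -> shift [0.0021 0.0031 0.1079] turn 0.0038
0.63
0.84 [325. 187.] [128.98254436 130.43104574 131.67103009] (array([ 628.9, -272.1]), array([148.7,  34.3]), -4.4) 703.9823678900606
t 20.0 tcp [ 603.2 -268.7   96.5] yaw -4.07 tilt -1.0 w 16.3 F 53.8 wf [-0.   0.3 -0.4] -> shift [0.0008 0.0037 0.1105] turn 0.0057
```

View pics/w6.png

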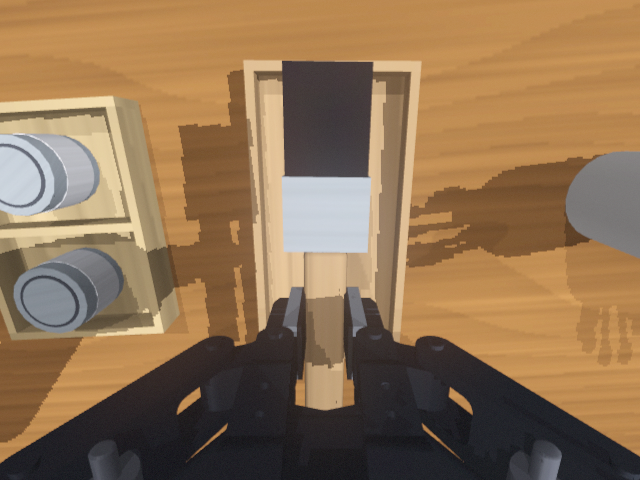

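```bash
python3 -m handwheel '[0.9,0,0.003,0.03,0,0.9,0,0.003,0.06,0,0.9,0,0.003,0.085,0,0.9,0,0.003,0.1,0,0.9,0,0.003,0.104,0,0.9,0,0.003,0.104,0,0.9,0,0.003,0.104,0]'
python3 -c "
from h import *
go(603.5,-272.3,-14,-4.4)"
```

```text
t: 20.7
tcp_pos: [604.8, -273.5, -4.8]
tcp_rot: [3.138, -0.113, 0.004]
wrist_force: [0.7, -0.2, -1.1]
gripper_width: 0.193
grasp_force: 53.8
t 20.7 tcp [ 604.8 -273.5   -4.8] yaw -4.13 tilt -1.0 w 16.4 F 53.8 wf [ 0.7 -0.2 -1.1] -> shift [-0.0015 -0.0012  0.0092] turn 0.0048
```

```bash
python3 -m handwheel '[0.9,0,0,0.005,0,0.9,0,0,0.009,0,0.9,0,0,0.0095,0,0.9,0,0,0.0095,0,0.5,0,0,0.0095,0,0.2,0,0,0.0095,0,0.1,0,0,0.0095,0,0.1,0,0,0.0095,0,0.1,0,0,0.0095,0]'
python3 -m handwheel '[0.1,0,0,-0.01,0,0.1,0,0,-0.05,0,0.1,0,0,-0.1,0,-0.6,0,0,-0.12,0,-1,0,0,-0.12,0,-1,0,0,-0.12,0]'
python3 - <<'E'
from h import *
im,d=grab_frame("wrist"); C=cloud("wrist",d)
for o in outline_of("brush","wrist")[:2]:
    P=C[o["region"]&(d>0)]; print(o["score"],np.round(o["uv"]),np.percentile(P[:,2],[5,50,95]),rect(P))
go(545,103,100,-2)
E
```

```text
t: 21.6
tcp_pos: [603.6, -273.1, -16.1]
tcp_rot: [-3.14, 0.113, -0.0]
wrist_force: [-0.5, -0.5, -0.5]
gripper_width: 0.45
grasp_force: 0.0
t: 22.2
tcp_pos: [603.9, -273.2, 104.9]
tcp_rot: [3.139, -0.113, 0.002]
wrist_force: [0.2, -0.3, -0.4]
gripper_width: 0.934
grasp_force: 0.0
0.76 [322. 183.] [14.92321649 16.82839809 18.18790063] (array([ 609.4, -274.5]), array([191.7,  36.9]), -4.3)
t 22.3 tcp [ 602.5 -272.5  102.2] yaw -4.14 tilt -1.0 w 84.7 F 0.0 wf [0.1 0.3 0.3] -> shift [-0.0844 -0.3703  0.0029] turn -0.0373
```

The brush lies flat and central in the tray. Now to the block.

```bash
python3 -m handwheel '[-1,-0.0845,-0.37,0,-0.037,-1,-0.0845,-0.37,0,-0.037,-1,-0.0845,-0.37,0,-0.037,-1,-0.0845,-0.37,0,-0.037,-1,-0.0845,-0.37,0,-0.037,-1,-0.0845,-0.37,0,-0.037,-1,-0.0845,-0.37,0,-0.037,-1,-0.0845,-0.37,0,-0.037,-1,-0.0845,-0.37,0,-0.037,-1,-0.0845,-0.37,0,-0.037]'
python3 -m handwheel '[-1,0,0,0,0,-1,0,0,0,0,-1,0,0,0,0]'
python3 - <<'E'
from h import *
im,d=grab_frame("wrist"); C=cloud("wrist",d); save("w7",im)
for n in ("block","riser"):
  for o in outline_of(n,"wrist")[:2]:
    P=C[o["region"]&(d>0)]; hi=np.percentile(P[:,2],95); print(n,o["score"],np.round(o["uv"]),hi,rect(P[P[:,2]>hi-6]))
go(545,103,-19,-2)
E
```

```text
t: 23.3
tcp_pos: [544.9, 102.4, 102.2]
tcp_rot: [3.14, -0.053, -0.005]
wrist_force: [0.1, -0.5, -0.1]
gripper_width: 1.003
grasp_force: 0.0
t: 23.6
tcp_pos: [546.2, 101.0, 103.7]
tcp_rot: [3.141, -0.058, -0.001]
wrist_force: [0.6, -1.0, 1.1]
gripper_width: 0.997
grasp_force: 0.0
block 0.82 [324. 234.] 28.259979695313113 (array([553.5, 100.5]), array([56.6, 50. ]), -2.5)
riser 0.81 [337.  94.] 64.16715383853713 (array([639.3,  87.8]), array([127.5, 112.1]), -87.9)
riser 0.74 [323. 235.] 28.2481323225088 (array([554.1, 100.5]), array([57.9, 50.1]), -2.6)
t 23.75 tcp [546.2 101.5 104. ] yaw -2.08 tilt -1.0 w 85.0 F 0.0 wf [ 0.8 -0.5 -0.6] -> shift [-0.0013 -0.0015  0.123 ] turn -0.0014
```

View pics/w7.png

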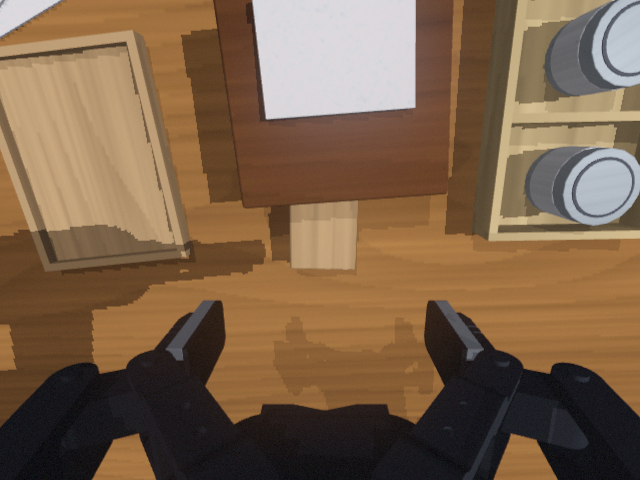

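The block's free end is at about (323,268), with its axis at -2.5°. The lip edge is at about x = 581 mm.

```bash
python3 -m handwheel '[-1,-0.0045,-0.001,0.04,0.007,-1,-0.0045,-0.001,0.08,0.007,-1,-0.0045,-0.001,0.1,0.007,-1,-0.0045,-0.001,0.112,0.007,-1,-0.0045,-0.001,0.12,0.007,-1,-0.0045,-0.001,0.124,0.007,-1,-0.0045,-0.001,0.124,0.007]'
python3 -m handwheel '[0.5,0,0,0,0,0.5,0,0,0,0,0.5,0,0,0,0,0.5,0,0,0,0,0.5,0,0,0,0,0.5,0,0,0,0]' 50
python3 -c "
from h import *
go(452,104,-21,-2.5)"
```

```text
t: 24.45
tcp_pos: [542.2, 103.2, -19.5]
tcp_rot: [-3.141, 0.066, -0.002]
wrist_force: [-0.3, -0.2, -0.2]
gripper_width: 1.003
grasp_force: 0.0
t: 25.05
tcp_pos: [542.7, 103.3, -18.8]
tcp_rot: [-3.141, 0.066, -0.003]
wrist_force: [0.0, 0.9, 5.7]
gripper_width: 0.574
grasp_force: 53.5
t 25.05 tcp [542.7 103.3 -18.8] yaw -2.42 tilt -1.0 w 48.8 F 53.5 wf [0.  0.9 5.7] -> shift [-0.0907  0.0031  0.002 ] turn 0.0015
```

```bash
python3 -m handwheel '[0.5,-0.005,0,0,0,0.5,-0.015,0,0,0,0.5,-0.027,0,0,0,0.5,-0.039,0,0,0,0.5,-0.051,0,0,0,0.5,-0.063,0,0,0,0.5,-0.075,0,0,0,0.5,-0.085,0,0,0,0.5,-0.085,0,0,0,0.5,-0.085,0,0,0]'
python3 -m handwheel '[0.1,0,0,0,0,-0.4,0,0,0,0,-1,0,0,0,0,-1,0,0,0,0,-1,0,0,-0.04,0,-1,0,0,-0.09,0,-1,0,0,-0.12,0,-1,0,0,-0.12,0,-1,0,0,-0.12,0]'
python3 - <<'E'
from h import *
im,d=grab_frame("wrist"); C=cloud("wrist",d); save("w8",im)
for n in ("block",):
  for o in outline_of(n,"wrist")[:2]:
    P=C[o["region"]&(d>0)]; hi=np.percentile(P[:,2],95); T=rect(P[P[:,2]>hi-6]); print(n,o["score"],np.round(o["uv"]),hi,T)
    go(*T[0],-21,T[2])
im,d=grab_frame("top"); C=cloud("top",d)
for o in outline_of("block","top")[:1]:
    P=C[o["region"]&(d>0)]; hi=np.percentile(P[:,2],95); T=rect(P[P[:,2]>hi-6]); print(o["score"],hi,T)
E
```

```text
t: 26.05
tcp_pos: [456.3, 107.0, -18.9]
tcp_rot: [-3.141, 0.066, -0.001]
wrist_force: [-2.0, 0.2, 13.0]
gripper_width: 0.578
grasp_force: 54.3
t: 26.95
tcp_pos: [456.5, 106.8, 99.9]
tcp_rot: [-3.141, 0.066, -0.001]
wrist_force: [0.3, 0.5, 0.4]
gripper_width: 0.998
grasp_force: 0.0
block 0.7 [325. 185.] 26.689496990804713 (array([492.7, 103.2]), array([109.9,  50.1]), -3.2)
t 27.05 tcp [455.1 106.6  97.9] yaw -2.42 tilt -1.0 w 85.0 F 0.0 wf [ 0.2 -0.6 -1.3] -> shift [0.0382 0.0018 0.1187] turn 0.0137
0.21 65.66053431144223 (array([640.6,  89.6]), array([128.9, 118.1]), -88.0)
```

View pics/w8.png

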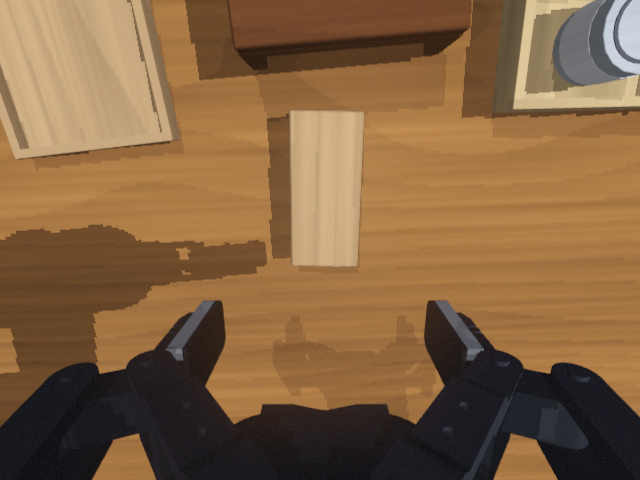

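The block is fully clear of the lip: its far end is at (327,110) and the riser front at (345,45). I'll grip it at the middle and lift.

```bash
python3 -m handwheel '[-1,0.038,0.001,0.03,0.012,-1,0.038,0.001,0.07,0.012,-1,0.038,0.001,0.1,0.012,-1,0.038,0.001,0.113,0.012,-1,0.038,0.001,0.119,0.012,-1,0.038,0.001,0.119,0.012,0.5,0.038,0.001,0.119,0.012,0.5,0.038,0.001,0.119,0.012,0.5,0.038,0.001,0.119,0.012,0.5,0.038,0.001,0.119,0.012]' 50
python3 -m handwheel '[0.5,0,0,0,0,0.5,0,0,-0.01,0,0.5,0,0,-0.04,0,0.5,0,0,-0.08,0,0.5,0,0,-0.11,0,0.5,0,0,-0.11,0,0.5,0,0,-0.11,0]'
python3 - <<'E'
from h import *
go(608.9,275.3,90,4)
im,d=grab_frame("wrist"); C=cloud("wrist",d)
for o in outline_of("block","wrist")[:2]:
    P=C[o["region"]&(d>0)]; P=P[P[:,2]>70]; print(o["score"],np.round(o["uv"]),np.percentile(P[:,2],[5,50,95]),rect(P), P[:,0].max())
E
```

```text
t: 28.15
tcp_pos: [496.2, 104.4, -17.2]
tcp_rot: [-3.14, 0.085, -0.005]
wrist_force: [-0.4, -0.6, 5.7]
gripper_width: 0.575
grasp_force: 54.0
t: 28.85
tcp_pos: [494.7, 104.2, 91.7]
tcp_rot: [-3.14, 0.085, -0.002]
wrist_force: [-0.3, 0.4, -2.0]
gripper_width: 0.569
grasp_force: 53.4
t 28.85 tcp [494.7 104.2  91.7] yaw -3.11 tilt -1.0 w 48.4 F 53.4 wf [-0.3  0.4 -2. ] -> shift [ 0.1047 -0.177   0.0018] turn -0.124
0.58 [323. 291.] [132.61125258 134.26131381 135.23174896] (array([500.7, 102.4]), array([93.3, 50.3]), -3.2) 548.4596498551203
```

```bash
python3 -m handwheel '[0.5,0.015,-0.025,0,-0.02,0.5,0.035,-0.059,0,-0.04,0.5,0.055,-0.093,0,-0.065,0.5,0.075,-0.127,0,-0.09,0.5,0.095,-0.16,0,-0.11,0.5,0.105,-0.177,0,-0.124,0.5,0.105,-0.177,0,-0.124,0.5,0.105,-0.177,0,-0.124,0.5,0.105,-0.177,0.04,-0.124,0.5,0.105,-0.177,0.06,-0.124]'
python3 -m handwheel '[0.5,0,0,0,0,0.5,0,0,0,0]'
python3 - <<'E'
from h import *
im,d=grab_frame("wrist"); C=cloud("wrist",d); save("w9",im)
for n in("block","block_tray"):
  for o in outline_of(n,"wrist")[:1]:
    P=C[o["region"]&(d>0)]; print(n,o["score"],np.round(o["uv"]),np.percentile(P[:,2],[5,50,95]),rect(P), P[:,0].max())
go(608.9,275.3,-11.5,4)
E
```

```text
t: 29.95
tcp_pos: [606.6, 273.4, 27.8]
tcp_rot: [3.138, 0.108, -0.007]
wrist_force: [-0.6, -0.7, -2.7]
gripper_width: 0.573
grasp_force: 53.3
t: 30.15
tcp_pos: [608.2, 274.2, 30.5]
tcp_rot: [3.139, 0.108, -0.003]
wrist_force: [-0.3, -0.3, -1.1]
gripper_width: 0.574
grasp_force: 53.2
block 0.69 [324. 290.] [74.33232697 76.08649223 77.06686655] (array([585.1, 271.1]), array([156. ,  78.2]), 4.1) 664.2806845487394
block_tray 0.75 [322. 173.] [ 5.81755793  7.20848716 15.36946598] (array([611.6, 273.9]), array([161.8, 124.9]), 5.1) 695.6248973424154
t 30.3 tcp [610.3 275.3  33.2] yaw 3.97 tilt -1.0 w 49.0 F 53.3 wf [ 0.2 -0.3 -0.6] -> shift [-0.0016 -0.      0.0447] turn -0.0005
```

View pics/w9.png

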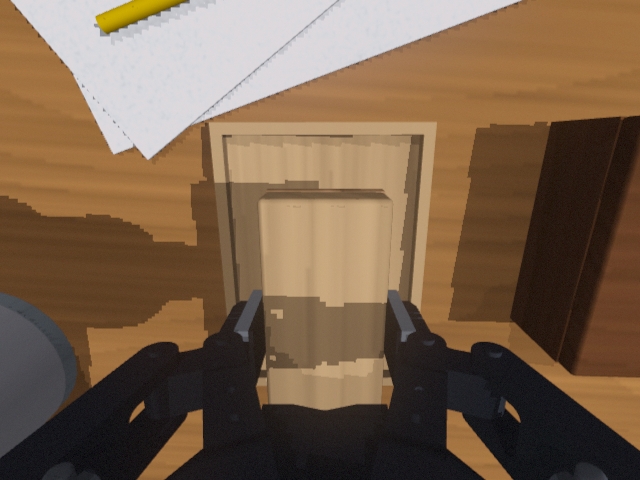

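The block is level and lies over the middle of the tray, parallel to it.

```bash
python3 -m handwheel '[0.5,0,0,0.015,0,0.5,0,0,0.028,0,0.5,0,0,0.036,0,0.5,0,0,0.036,0,0.5,0,0,0.036,0]'
python3 -c "
from h import *
go(608.9,275.3,-11.5,4)"
```

```text
t: 30.8
tcp_pos: [608.6, 275.2, -5.9]
tcp_rot: [3.139, 0.11, -0.002]
wrist_force: [0.6, 0.9, -0.7]
gripper_width: 0.569
grasp_force: 53.3
t 30.8 tcp [608.6 275.2  -5.9] yaw 4.0 tilt -1.0 w 48.3 F 53.3 wf [ 0.6  0.9 -0.7] -> shift [ 0.0003 -0.0001  0.0056] turn 0.0001
```

```bash
python3 -m handwheel '[0.5,0,0,0.003,0,0.5,0,0,0.0055,0,0.5,0,0,0.0055,0,0.5,0,0,0.0055,0]'
python3 -m handwheel '[0.1,0,0,0,0,-0.3,0,0,0,0,-0.4,0,0,0,0,-0.4,0,0,0,0,-0.4,0,0,0,0,-0.4,0,0,-0.03,0,-0.4,0,0,-0.07,0,-0.4,0,0,-0.12,0,-0.4,0,0,-0.15,0,-0.4,0,0,-0.15,0]'
python3 -m handwheel '[-0.4,-0.18,0,-0.02,0,-0.4,-0.18,0.1,-0.02,0,-0.4,-0.18,0.1,-0.02,0,-0.4,-0.18,0.1,-0.02,0,-0.4,-0.18,0.1,-0.02,0,-0.4,-0.18,0.1,-0.02,0,-0.4,-0.18,0.1,-0.02,0,-0.4,-0.18,0.1,-0.02,0]'
python3 - <<'E'
from h import *
for n in("top","scene"):
  im,d=grab_frame(n); C=cloud(n,d)
  save(n+"9",cv2.resize(im[110:320,100:580],None,fx=1.6,fy=1.6) if n=="top" else im)
  for t in("tin_a","brush","block","brush_jar","paint_can"):
    for o in outline_of(t,n)[:2]:
      P=C[o["region"]&(d>0)]
      if len(P)<10: continue
      hi=np.percentile(P[:,2],95); print(n,t,round(o["score"],2),round(hi,1),*rect(P[P[:,2]>hi-6]))
E
```

```text
t: 31.2
tcp_pos: [609.1, 275.3, -10.5]
tcp_rot: [-3.14, -0.11, -0.0]
wrist_force: [0.7, -0.1, -0.9]
gripper_width: 0.575
grasp_force: 53.3
t: 32.2
tcp_pos: [612.9, 276.7, 147.3]
tcp_rot: [-3.136, -0.11, -0.019]
wrist_force: [0.2, -0.3, 1.1]
gripper_width: 0.701
grasp_force: 0.0
t: 33.0
tcp_pos: [437.0, 163.4, 159.2]
tcp_rot: [-3.14, -0.11, 0.001]
wrist_force: [0.6, 0.7, 0.9]
gripper_width: 0.697
grasp_force: 0.0
top tin_a 0.85 54.8 [665.7 -80.3] [47.4 45.8] 43.0
top tin_a 0.61 54.7 [581.8 -77.9] [47.1 45.7] 42.9
top brush 0.91 22.9 [ 612.3 -273.9] [177.7  34.7] -3.8
top block 0.71 37.3 [606.6 275.5] [109.8  50.1] 3.5
top brush_jar 0.74 203.7 [ 613.8 -482.2] [54.  48.7] 5.2
top brush_jar 0.44 24.8 [ 613.4 -272.8] [219.3 113.6] -4.3
top paint_can 0.89 118.9 [526.9 485.1] [99.  97.2] 87.9
scene tin_a 0.68 53.0 [665.3 -81.7] [53.1 47.6] 52.3
scene tin_a 0.64 53.1 [583.6 -78.5] [48.7 46.7] 82.7
scene brush 0.93 21.8 [ 612.8 -271.3] [180.5  41.3] -6.5
scene block 0.59 35.2 [606.5 275.5] [111.9  52.4] 4.2
scene brush_jar 0.89 196.1 [ 614.8 -486.4] [56.3 54.6] -82.8
scene paint_can 0.71 116.3 [524.7 485.7] [103.8  97.8] 26.3
```

View pics/top9.png

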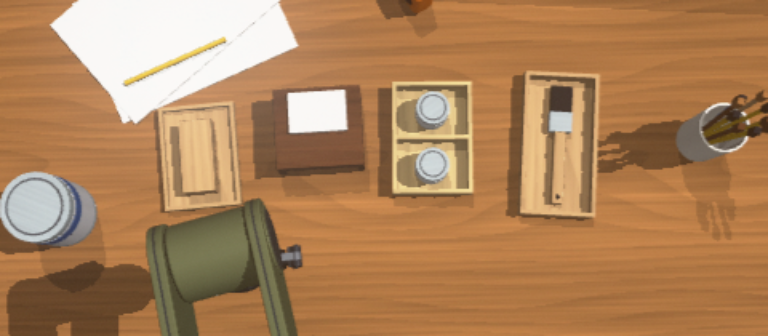

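View pics/scene9.png

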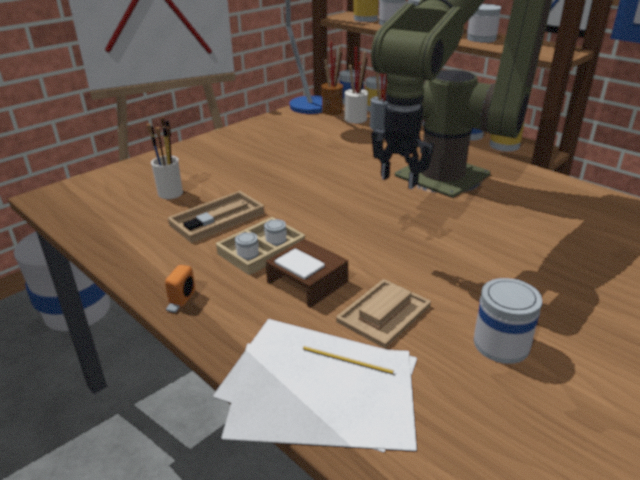

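Both views show everything in place: tins at crop (432,108) and (432,165), brush at (560,145), block at (199,155). The jar and can haven't moved, and the arm is clear.

```bash
python3 -m handwheel '[-0.4,0,0,0,0,-0.4,0,0,0,0,-0.4,0,0,0,0]' >/dev/null; python3 -c "
from cell import r
print(r.close_job())"
```

```text
the job is handed in; nothing more can be done
None
```

The job is handed in at about 33 s: the last camera views showed a tin upright in each bay, the brush flat along the long tray, the block (drawn out from under the lip first) flat in the shallow tray, and the jar and can unmoved.

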